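# Index the stop slide and set its drag screw

### The arm

A 6-joint arm with a two-finger parallel gripper is mounted at the origin on a cart in front of the work surface, level with it; the furniture and walls round the work are solid. World frame = base frame: x ahead of the robot, y to its left, z up, the work surface at z = 0. Lengths are in m, angles in rad, forces in N, time in s.
With the tool pointing down it reaches from about 0.35 to 0.8 m from the base axis. Payload 7.3 kg.
Tool frame: the origin (TCP) lies on the centre line of the jaws, within the pads' length; the fingertips stand 25 mm ahead of it and the grasp point (between the pads) lies 6 mm ahead of it; z points along the fingers, y is the line along which they close (so a half turn about z gives the same grasp; the last joint's range is limited). The gripper opens to 85 mm and grips with 20 to 120 N. Pads are 22 mm wide; open, the fingers measure 114 mm over their backs; the gripper's body (76 mm by 85 mm) begins 54 mm behind the grasp point. The pads swing forward as they close: fully open they stand 13 mm farther back than shut.
Start: joints at [1.12, 0.342, 1.524, -0, 1.275, -0.146], TCP at [0.158, 0.501, 0.256] pointing down, gripper open.
Joint ranges: [-2.53, 2.53], [-0.77, 2.02], [0.04, 2.7], [-1, 4.14], [0.28, 2.66], [-3.11, 3.11]. Speed limits (rad/s): [2.57, 2.57, 3.14, 3.14, 3.14, 3.14].

### API

Orientations are given as a unit quaternion [w, x, y, z].
In Python, from rig import r gives the robot as it stands.
- The arm moves only by the tool step_hand, called after "Emit:" in YAML: its name, and indented under it one key for each argument. Schema: {"type":"object","properties":{"deltas":{"type":"array","items":{"type":"number"},"minItems":4,"maxItems":20},"jaw":{"type":"number"},"grip_force":{"type":"number"},"only":{"type":"string"},"quiet":{"type":"boolean"},"lines":{"type":"string"}},"required":["deltas"],"additionalProperties":false}. deltas is one flat list of numbers that holds 1 to 5 rows one after another, with no inner brackets; each row has 4 numbers: dx, dy, dz in m, then a turn about the tool's z in rad; each row is the pose to reach, as a shift and turn from the pose commanded when the call began, along the tool's axes at that moment; what a row does not reach only later rows make up. A row lasts 1/12 s, in which the tool goes at most 0.0417 m and 0.125 rad, less where a joint would pass 70% of its speed; a pose out of reach is approached as far as the arm can. jaw is the opening from 0.0 (shut) to 1.0 (fully open), set as the call begins (left out keeps the last). The fingers move at their own pace and stop on an object; grip_force is the grip in N (left out, the last holds). Time passes only in rows, so rows that do not move let the fingers close. The tool returns the time, the measured TCP pose, the force, the opening and the grip force at its end. only (a regular expression) keeps the lines of the reply that match it, lines (a string "A,B") keeps lines A to B, and quiet returns only ok. Input that does not fit is refused with a message, and nothing moves.
- r.state(): the state, without advancing time (a new reading comes with each control period).
- r.camera(name): name is "scene" or "side" or "wrist"; returns (picture, depth): 400x640x3 uint8, red, green, blue; 400x640 float32, m along the optical axis (not along the pixel's ray), 0 where there is no reading.
- r.calibration(name): a dict with "fx", "fy", "cx", "cy" (pixels), "world_to_cam" (4x4, takes a point from world to camera coordinates). Camera axes: x right, y up, looking along -z (the intrinsics and any distortion apply to the point x, -y, -z); pixel columns grow to the right and rows downward; lengths in m; the calibration is good to about 2 mm. A picture is of the moment at which its call begins: read the wrist's pose just before it. calibration takes no time and is no camera call; for the wrist camera it gives the pose at the moment of the call.
- r.finish_job(): hands the job in; it is judged then, once.
The state is a dict: "t": time; "q": joint angles; "joint_velocities": joint speeds; "tau": joint torques, N m; "ee_pos": TCP position; "ee_rot": TCP orientation; "force": force on the tool from outside, world axes, zero at the start; "moment": the same for the moment, N m; "grip_width": opening from 0.0 (shut) to 1.0 (fully open); "gripper_force": force on a finger pad.
Only numpy, scipy, OpenCV 4.12 (cv2) and the standard library are available. Lean on these libraries where they do the work, as an engineer would, in place of code of your own. Each camera call takes 0.05 s, during which the arm holds its last target. There are 200 camera calls.

### The job

Set the stop slide for the next batch: pull the round spring plunger up, slide the carriage along to the last hole, the one nearest the end plate, and let the pin drop fully into it. Then turn the winged thumbscrew clockwise until it bottoms, and back it off a quarter of a turn. Leave the other things on the bench as they are.

Things in the scene. Friction and masses are not known exactly. Their poses are not given: they have to be found in the camera images.
- slide_base: Aluminium base plate of the slide, fixed to the bench, 150 x 240 x 10 mm, spanning local x -60 to 90 mm, y -120 to 120 mm. Origin on its underside; local y runs along the rail towards the end plate (to the robot's left at yaw 0), x away from the robot at yaw 0, z up. Carries a dark steel strip (x -45 to -15 mm, top at z 28 mm) with a row of three holes, and a guide bar beside it.
- last_hole (a point): Mouth of the last hole of the strip, the one nearest the end plate: centre of the hole at the strip's top face, z 28 mm. The three holes are 12 mm wide, 40 mm apart, at slide_base local (-30, -65), (-30, -25) and (-30, 15) mm, this being the third.
- end_plate (a point): Top middle of the upright aluminium end plate (110 x 10 mm, top at z 50 mm) that closes the +y end of slide_base.
- carriage_top (a point): Middle of the top face (z 47 mm) of the grey carriage, 56 x 83 mm, which slides along the guide bar. An ear on its robot side reaches over the strip of holes and carries the spring plunger; the thumbscrew stands on the carriage itself, towards the end plate; a steel stop arm sticks out 35 mm at the back.
- carriage (a joint): Position of the carriage along the rail (m), growing along slide_base's y towards the end plate: how far the plunger's axis is past the first hole. The holes are at 0, 0.040 and 0.080 (the last); travel -0.004 to 0.092. Starts at 0.010 to 0.030, between the first and second hole. Slides with about 1.5 N of friction and stays where it is left.
- plunger (a joint): Height of the spring plunger (m): 0 = its 8 mm round-ended pin fully down, 10 mm deep in a hole; 0.010 = pin tip riding on the strip (as at the start); at most 0.024. Its spring pushes down with 4 N at 0 and 8 N at 0.016. Let down within 3 mm of a hole it drops in by itself; it catches in every hole it is slid across unless held above 0.012.
- plunger_grip (a point): On the axis of the plunger's upright round black knob (22 mm diameter, knurled, 28 mm tall), 10 mm below its top and 18 mm above its underside; z up. It is 76 mm above the bench when the pin is fully down, 86 mm when it rides on the strip. Under the knob is a steel housing 20 mm across, top at z 54 mm.
- thumbscrew (a joint): Angle of the thumbscrew (rad): 0 = bottomed (a firm stop), growing anticlockwise seen from above (undoing); a quarter turn off the bottom is 1.571. Starts 1.9 to 2.8 rad off the bottom. Turns about a vertical axis with 0.06 N m of friction, stays where it is left, and does not rise.
- screw_grip (a point): Grip point of the steel winged thumbscrew, on its axis, 74 mm above the bench: an upright bar 44 mm long, 10 mm thick, from 15 mm below to 7 mm above this point. The point's x runs along the bar (to the wing with a small dark pip), y across its thickness, z up; at joint 0, x is parallel to slide_base's x. It stands 50 mm along slide_base x and 45 mm along y from the plunger's axis.
- idler_gear: Pale moulded idler gear, 36 x 36 x 20 mm, bystander lying on the rear of the base plate; origin under its centre.
- hex_key_set: Folded hex key set, 37 x 105 x 20 mm, bystander on the bench in front of the slide; origin under its centre.
- setting_ring: Plain steel setting ring, 36 mm across, 10 mm high, bystander in front of the slide; origin under its centre.
- cover_a: Black moulded gear cover, 116 x 73 x 43 mm, one of two bystanders lying on the bench to the left of the slide; origin under its centre.
- cover_b: Black moulded gear cover, 116 x 73 x 43 mm, one of two bystanders lying on the bench to the left of the slide; origin under its centre.

How it is judged:
On the way, in this order (a step that is already met when the one before it is completed fails the run):
1. the plunger is pulled up clear of the strip (value of joint plunger above 0.0115 m), for 0.05 s.
2. the carriage stands at the last hole with the plunger's pin dropped into it (value of joint carriage between 0.074 and 0.086 m and value of joint plunger below 0.003 m), for 0.2 s.
3. the thumbscrew is turned in until it bottoms (value of joint thumbscrew below 0.09 rad and value of joint plunger below 0.003 m), for 0.1 s.
At the end, for the whole second after the job is handed in: The pin is down in the last hole (carriage at 74 to 86 mm, plunger within 3 mm of fully down), and the thumbscrew, having been bottomed after that, stands still a quarter turn off the bottom, within 0.32 rad (about 18 degrees) (all of step 2 and value of joint thumbscrew between 1.25 and 1.89 rad and velocity of joint thumbscrew between -0.05 and 0.05 rad/s); the robot touches nothing.
It fails at once if a bystander is shifted by more than 30 mm (distance of any of idler_gear, hex_key_set, setting_ring, cover_a, cover_b from where it was at the start of the episode above 0.03 m).
It also fails if it takes over 72 s, if anything falls off the work surface, if the arm or the gripper's body presses on something with over 40 N, if the wrist force passes 120 N, or if a joint passes its speed limit or range.

## Working session

There is one attempt and no reset: what is moved stays moved. The work goes in short steps, Python scripts to look and compute and a tool call to move; the robot and the scene stay as the last step left them, time stands still between calls to the robot, and variables do not carry over. Pictures are saved under pics/ and viewed, at most 10 in all, crops included, and the job is handed in when it is done.

```bash
ls; mkdir -p pics
```

Create h.py:
```python
from rig import r
import numpy as np, cv2
def snap(n,f):
    im,d=r.camera(n); cv2.imwrite('pics/'+f,im[:,:,::-1]); np.save('pics/'+f+'.npy',d); return im,d
def ray(n,u,v,c=None):
    c=c or r.calibration(n); M=np.linalg.inv(np.array(c['world_to_cam']))
    d=np.array([(u-c['cx'])/c['fx'],-(v-c['cy'])/c['fy'],-1.])
    return M[:3,3],M[:3,:3]@d
def plane(n,u,v,z,c=None):
    o,d=ray(n,u,v,c); return o+d*(z-o[2])/d[2]
def dep(n,u,v,d,c=None):
    o,k=ray(n,u,v,c); return o+k*d
```

Run:
```python
from h import *
s=r.state(); print({k:np.round(v,3) for k,v in s.items()})
for n in ('scene','side'):
    c=r.calibration(n); print(n,{k:np.round(v,3).tolist() if not isinstance(v,str) else v for k,v in c.items()})
    snap(n,n+'0.png')
```

```text
pics
rig.py
{'t': np.float64(0.0), 'q': array([ 1.12 ,  0.343,  1.525,  0.   ,  1.275, -0.146]), 'joint_velocities': array([ 0.001, -0.002,  0.   ,  0.001,  0.001, -0.001]), 'tau': array([ 1.0000e-03, -4.3369e+01, -2.4602e+01, -0.0000e+00,  8.0000e-03,
        0.0000e+00]), 'ee_pos': array([0.157, 0.5  , 0.256]), 'ee_rot': array([-0.   ,  0.152,  0.988, -0.001]), 'force': array([ 0.131,  0.172, -0.022]), 'moment': array([0.028, 0.035, 0.005]), 'gripper_force': np.float64(0.0), 'grip_width': np.float64(0.999)}
scene {'fx': 487.261, 'fy': 487.261, 'cx': 325.146, 'cy': 198.368, 'world_to_cam': [[0.874, -0.486, 0.014, -0.595], [0.308, 0.575, 0.758, -0.112], [-0.377, -0.658, 0.652, -0.976], [0.0, 0.0, 0.0, 1.0]]}
side {'fx': 361.162, 'fy': 361.162, 'cx': 319.774, 'cy': 205.98, 'world_to_cam': [[-0.97, -0.242, -0.023, 0.483], [0.133, -0.606, 0.784, -0.271], [-0.204, 0.757, 0.62, -0.642], [0.0, 0.0, 0.0, 1.0]]}
```

View pics/scene0.png

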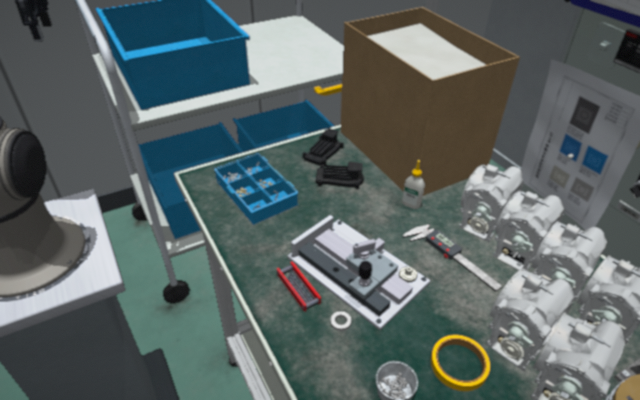

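View pics/side0.png

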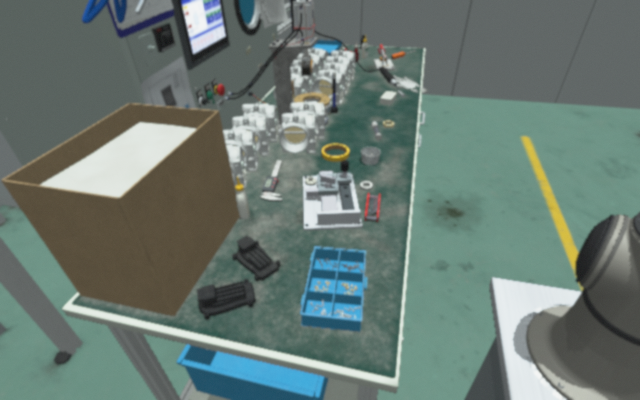

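The scene view shows the slide at about (360,270), with the knob at (365,270), the end plate at (310,240) and the gear at (407,272). The covers are at (325,150) and (340,175), the hex keys at (298,285) and the ring at (341,320).

Run:
```python
from h import *
im=cv2.imread('pics/scene0.png');d=np.load('pics/scene0.png.npy')
for nm,u,v in [('knob',365,266),('gear',407,270),('endplate',305,237),('ring',341,320),('hex',298,285),('wing',367,245),('coverb',340,178),('cornerR',428,278),('cornerB',378,322),('cornerL',336,219)]:
    print(nm,np.round(dep('scene',u,v,d[v,u]),3), d[v,u])
c=r.calibration('scene')
p=np.array(c['world_to_cam'])@np.append(r.state()['ee_pos'],1); print('tcp px',c['cx']+c['fx']*p[0]/-p[2],c['cy']-c['fy']*p[1]/-p[2])
cv2.imwrite('pics/s0c.png',cv2.resize(im[205:335,270:440],None,fx=4.5,fy=4.5,interpolation=cv2.INTER_CUBIC))
```

```text
knob [ 0.526 -0.416  0.096] 0.8376212
gear [ 0.626 -0.415  0.029] 0.9195073
endplate [ 0.488 -0.263  0.048] 0.9560753
ring [ 0.47  -0.437  0.003] 0.86399037
hex [ 0.435 -0.336  0.012] 0.911233
wing [ 0.567 -0.362  0.077] 0.9014856
coverb [ 0.663 -0.103  0.019] 1.1454302
cornerR [ 0.669 -0.431 -0.001] 0.94532156
cornerB [ 0.521 -0.477  0.012] 0.85083634
cornerL [ 0.594 -0.205  0.002] 1.064136
tcp px 41.800182827115975 28.314960592589017
```

View pics/s0c.png

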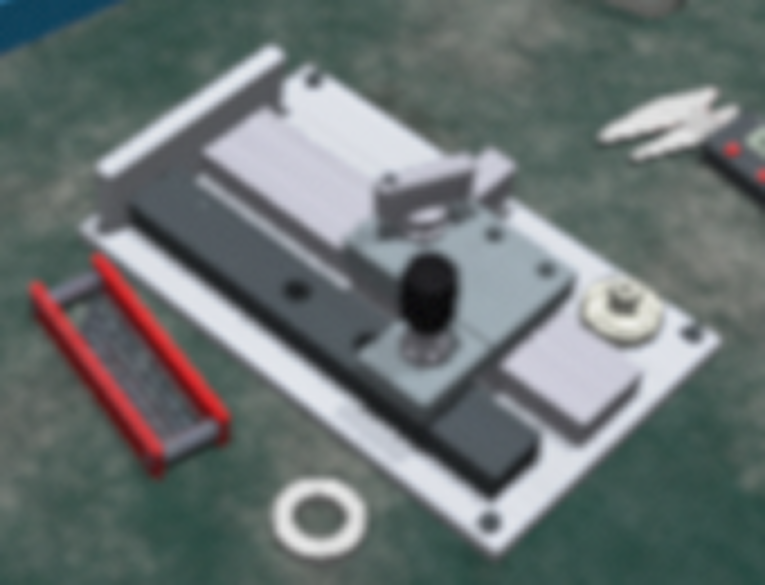

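Add to h.py:
```python
from scipy.spatial.transform import Rotation as Rn
def tool():
    s=r.state(); q=s['ee_rot']; return np.array(s['ee_pos']),Rn.from_quat([q[1],q[2],q[3],q[0]]).as_matrix()
def to(p):
    t,R=tool(); return np.round(R.T@(np.array(p)-t),4)
```

Run:
```python
from h import *
px=[(380,328.3),(429.6,280.6),(337.8,219.4),(288.9,256.1)]
loc=np.array([[-60,-120],[90,-120],[90,120],[-60,120]])/1000
P=np.array([plane('scene',u,v,.010)[:2] for u,v in px]); print(P)
a,b=loc-loc.mean(0),P-P.mean(0)
y=np.arctan2((a[:,0]*b[:,1]-a[:,1]*b[:,0]).sum(),(a*b).sum())
R=np.array([[np.cos(y),-np.sin(y)],[np.sin(y),np.cos(y)]]); o=P.mean(0)-R@loc.mean(0)
print('yaw',y,'o',o,'res',P-(loc@R.T+o))
print('knob',[plane('scene',270+430/4.5,205+262/4.5,.096)], 'hole3',R@[-.03,.015]+o)
print('to above knob', to([.52,-.41,.25]), tool())
```

```text
[[ 0.51752178 -0.48785928]
 [ 0.66001355 -0.44463194]
 [ 0.5918416  -0.21515209]
 [ 0.45252879 -0.26119015]]
yaw 0.2904012498032003 o [ 0.54110449 -0.35650342] res [[-0.00045537  0.00079983]
 [-0.00168296  0.00107666]
 [-0.00113411  0.00060554]
 [ 0.00327244 -0.00248202]]
knob [array([ 0.52988704, -0.41160917,  0.096     ])] hole3 [ 0.50806557 -0.35072158]
to above knob [-0.6191 -0.7597  0.0066] (array([0.15737052, 0.50049822, 0.25567134]), array([[-9.53914813e-01,  3.00076904e-01, -6.17469524e-04],
       [ 3.00077477e-01,  9.53913922e-01, -1.31782470e-03],
       [ 1.93564021e-04, -1.44238120e-03, -9.99998941e-01]]))
```

Emit:
step_hand:
  deltas: [-0.031, -0.025, 0, 0, -0.062, -0.05, 0, 0, -0.093, -0.075, 0, 0, -0.124, -0.1, 0, 0, -0.155, -0.125, 0, 0]
  jaw: 0.6

```text
t: 0.52
ee_pos: [0.2682, 0.3334, 0.256]
ee_rot: [-0.0, 0.151, 0.988, -0.0]
force: [1.1, 0.3, -0.7]
grip_width: 0.6
gripper_force: 0.0
```

Emit:
step_hand:
  deltas: [-0.031, -0.025, 0, 0, -0.062, -0.05, 0, 0, -0.093, -0.075, 0, 0, -0.124, -0.1, 0, 0, -0.155, -0.125, 0, 0]

```text
t: 0.93
ee_pos: [0.3787, 0.1675, 0.2562]
ee_rot: [-0.0, 0.152, 0.988, 0.0]
force: [0.5, 0.9, 0.2]
grip_width: 0.6
gripper_force: 0.0
```

Emit:
step_hand:
  deltas: [-0.03, -0.025, 0, 0, -0.06, -0.05, 0, 0, -0.08, -0.085, 0, 0, -0.1, -0.12, 0, 0, -0.11, -0.16, 0, 0]

```text
t: 1.35
ee_pos: [0.4362, -0.0184, 0.256]
ee_rot: [0.0, 0.152, 0.988, 0.0]
force: [-0.2, -0.8, 1.1]
grip_width: 0.597
gripper_force: 0.0
```

Emit:
step_hand:
  deltas: [-0.01, -0.04, 0, 0, -0.02, -0.08, 0, 0, -0.03, -0.12, 0, 0, -0.04, -0.16, 0, 0, -0.05, -0.2, 0, 0]

```text
t: 1.77
ee_pos: [0.422, -0.224, 0.2561]
ee_rot: [-0.0, 0.152, 0.988, 0.0]
force: [0.9, 0.8, -0.1]
grip_width: 0.599
gripper_force: 0.0
```

Run:
```python
from h import *
print('to', to([.52,-.41,.25]), tool(), r.state()['q'])
```

```text
to [-0.1493 -0.148   0.0059] (array([ 0.42204656, -0.22401086,  0.25606379]), array([[-9.53840656e-01,  3.00313028e-01, -2.96248351e-04],
       [ 3.00312862e-01,  9.53840623e-01,  5.00039596e-04],
       [ 4.32742117e-04,  3.87990907e-04, -9.99999831e-01]])) [-6.48680881e-01  2.56164452e-01  1.64760072e+00  2.32211164e-04
  1.23836565e+00 -1.91453229e+00]
```

Emit:
step_hand:
  deltas: [-0.03, -0.03, 0, -0.12, -0.06, -0.06, 0, -0.24, -0.09, -0.09, 0, -0.36, -0.12, -0.12, 0, -0.48, -0.15, -0.148, 0, -0.595]

```text
t: 2.18
ee_pos: [0.5205, -0.4081, 0.2557]
ee_rot: [-0.0, -0.147, 0.989, 0.0]
force: [1.7, -0.2, 0.9]
grip_width: 0.598
gripper_force: 0.0
```

Run:
```python
from h import *
import json
print(tool()); s=r.state(); c=r.calibration('wrist')
im,d=snap('wrist','w0.png'); json.dump({k:np.array(v).tolist() for k,v in c.items()},open('pics/w0.json','w'))
```

```text
(array([ 0.52050084, -0.40806573,  0.25566567]), array([[-9.56639358e-01, -2.91274289e-01, -6.53554752e-04],
       [-2.91274732e-01,  9.56639166e-01,  7.33332391e-04],
       [ 4.11615201e-04,  8.91898613e-04, -9.99999518e-01]]))
```

View pics/w0.png

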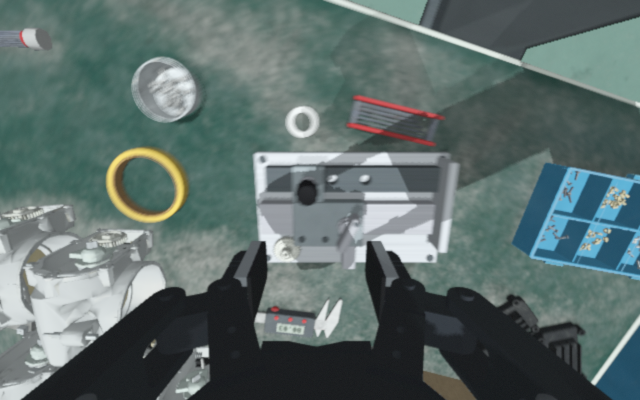

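The wrist view shows the knob at about (308,191), the wing bar at about (350,225) and the base edges nearly level, with corners at about (256,155) and (452,262). Depth will give the knob and wing.

Add to h.py:
```python
yaw=0.2904; Ro=np.array([[np.cos(yaw),-np.sin(yaw)],[np.sin(yaw),np.cos(yaw)]]); oo=np.array([0.5411,-0.3565])
def cloud(d,c,box):
    u0,u1,v0,v1=box; M=np.linalg.inv(np.array(c['world_to_cam'])); v,u=np.mgrid[v0:v1,u0:u1]; z=d[v0:v1,u0:u1]
    P=np.stack([(u-c['cx'])/c['fx']*z,-(v-c['cy'])/c['fy']*z,-z],-1)@M[:3,:3].T+M[:3,3]
    return P.reshape(-1,3),np.stack([u,v],-1).reshape(-1,2),z.ravel()>0
def loc(p): return (np.array(p)[...,:2]-oo)@Ro
```

Run:
```python
from h import *
import json
c=json.load(open('pics/w0.json')); d=np.load('pics/w0.png.npy'); print(c['fx'],c['cx'],c['cy'])
P,uv,ok=cloud(d,c,(250,465,145,240)); L=loc(P); z=P[:,2]
print('z pct',np.percentile(z,[1,10,50,90,99]))
for nm,m in (('knob',(z>.09)),('wing',(z>.070)&(z<.086)&(L[:,0]>0)),('end',(z>.044)&(z<.055)&(L[:,1]>.1)),('cartop',(z>.042)&(z<.051)&(L[:,1]<.09))):
    m&=ok
    print(nm,m.sum(),P[m].mean(0).round(4),L[m].mean(0).round(4),'min',L[m].min(0).round(4),'max',L[m].max(0).round(4),'uv',uv[m].mean(0))
    if nm=='wing':
        w,V=np.linalg.eigh(np.cov(L[m].T)); print('bar dir local',np.arctan2(V[1,1],V[0,1]),w)
im=cv2.imread('pics/w0.png'); cv2.imwrite('pics/w0c.png',cv2.resize(im[140:275,245:465],None,fx=3.5,fy=3.5,interpolation=cv2.INTER_CUBIC))
```

```text
297.36571314597956 315.85933623935404 198.2240072614279
z pct [-0.0001205   0.00130064  0.02652097  0.04686585  0.09445195]
knob 389 [ 0.5287 -0.4136  0.094 ] [-0.0283 -0.0512] min [-0.0387 -0.0623] max [-0.0171 -0.0397] uv [308.26478149 194.31619537]
wing 275 [ 0.5555 -0.3563  0.0781] [ 0.0139 -0.0039] min [ 0.0018 -0.0149] max [0.0285 0.0059] uv [353.05454545 228.34181818]
bar dir local 2.6311239098840633 [8.07731767e-06 6.88397099e-05]
end 771 [ 0.5025 -0.2544  0.0484] [-0.0078  0.1088] min [-0.0516  0.1044] max [0.0406 0.115 ] uv [449.45136187 200.57587549]
cartop 2836 [ 0.5563 -0.3901  0.0459] [ 0.0049 -0.0366] min [-0.0476 -0.0694] max [0.0419 0.0137] uv [321.78702398 210.01798307]
```

View pics/w0c.png

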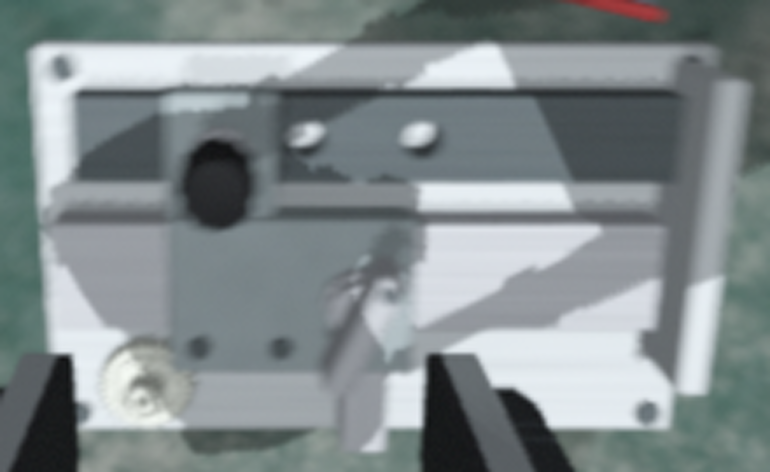

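Crop: the holes are at (307,137) and (420,137), and the pip is on the robot-side wing at (390,290), so the screw stands at about 2.6 rad.

Run:
```python
from h import *
import json
c=json.load(open('pics/w0.json'))
for u,v in ((307,137),(420,137)):
    p=plane('wrist',245+u/3.5,140+v/3.5,.028,c); print(p.round(4),loc(p).round(4))
px=[(30,45,),(50,428),(668,428),(718,45)]
for u,v in px: print(loc(plane('wrist',245+u/3.5,140+v/3.5,.010,c)).round(4))
# TCP target: grasp point 6mm ahead of TCP; grip z .086
print(to([.5287,-.4136,.15]),to([.5287,-.4136,.094]))
```

```text
[ 0.5209 -0.3872  0.028 ] [-0.0281 -0.0237]
[ 0.5098 -0.3506  0.028 ] [-0.0283  0.0147]
[-0.0563 -0.1195]
[ 0.0924 -0.1201]
[0.0915 0.1204]
[-0.0573  0.1197]
[-0.0058 -0.0005  0.1025] [-0.0058 -0.0004  0.1585]
```

Emit:
step_hand:
  deltas: [-0.006, 0, 0.035, 0, -0.006, 0, 0.07, 0, -0.006, 0, 0.1, 0, -0.006, 0, 0.13, 0, -0.006, 0, 0.15, 0]

```text
t: 2.65
ee_pos: [0.5247, -0.4031, 0.1022]
ee_rot: [-0.002, -0.144, 0.99, 0.002]
force: [0.7, -0.2, 0.1]
grip_width: 0.596
gripper_force: 0.0
```

Emit:
step_hand:
  deltas: [0, 0, 0.006, 0, 0, 0, 0.0115, 0, 0, 0, 0.0115, 0, 0, 0, 0.0115, 0]

```text
t: 2.98
ee_pos: [0.5266, -0.4049, 0.0961]
ee_rot: [0.001, -0.145, 0.99, -0.001]
force: [0.3, 0.1, 0.6]
grip_width: 0.595
gripper_force: 0.0
```

Emit:
step_hand:
  deltas: [0, 0, 0, 0, 0, 0, 0, 0, 0, 0, 0, 0, 0, 0, 0, 0, 0, 0, 0, 0]
  jaw: 0.1
  grip_force: 40

```text
t: 3.4
ee_pos: [0.5271, -0.4062, 0.0978]
ee_rot: [0.002, -0.144, 0.99, -0.003]
force: [-1.4, -2.5, 5.5]
grip_width: 0.24
gripper_force: 39.0
```

Emit:
step_hand:
  deltas: [0, 0, 0, 0, 0, 0, 0, 0, 0, 0, 0, 0, 0, 0, 0, 0, 0, 0, 0, 0]

```text
t: 3.82
ee_pos: [0.527, -0.4058, 0.0978]
ee_rot: [0.002, -0.145, 0.989, -0.002]
force: [1.6, -1.0, 6.8]
grip_width: 0.242
gripper_force: 39.1
```

Emit:
step_hand:
  deltas: [0, 0, -0.005, 0, 0, 0, -0.009, 0, 0, 0, -0.012, 0, 0, 0, -0.012, 0, 0, 0, -0.012, 0]

```text
t: 4.23
ee_pos: [0.5263, -0.4042, 0.1064]
ee_rot: [0.0, -0.145, 0.989, 0.0]
force: [3.8, -0.7, -8.6]
grip_width: 0.241
gripper_force: 39.5
```

Run:
```python
from h import *
s=r.state(); print(s['force'],s['grip_width']); t,R=tool(); L=loc(t); print(t,L, 'hole', loc(plane('scene',0,0,0))*0+[-.0282,.0147])
w=np.append(Ro@np.array([L[0],.015])+oo,t[2]); print('to',to(w), R)
im,d=snap('scene','s1.png'); im=im[:,:,::-1]; snap('side','side1.png')
cv2.imwrite('pics/s1c.png',cv2.resize(im[150:335,240:480],None,fx=3.2,fy=3.2,interpolation=cv2.INTER_CUBIC))
```

```text
[ 3.81010458 -0.66957922 -8.56472525] 0.24089449520702236
[ 0.52630743 -0.40415618  0.10637123] [-0.02781885 -0.04142515] hole [-0.0282  0.0147]
to [0.     0.0564 0.    ] [[-9.58136757e-01 -2.86310864e-01  2.10621231e-04]
 [-2.86310728e-01  9.58136682e-01  5.16327895e-04]
 [-3.49634213e-04  4.34409616e-04 -9.99999845e-01]]
```

View pics/s1c.png

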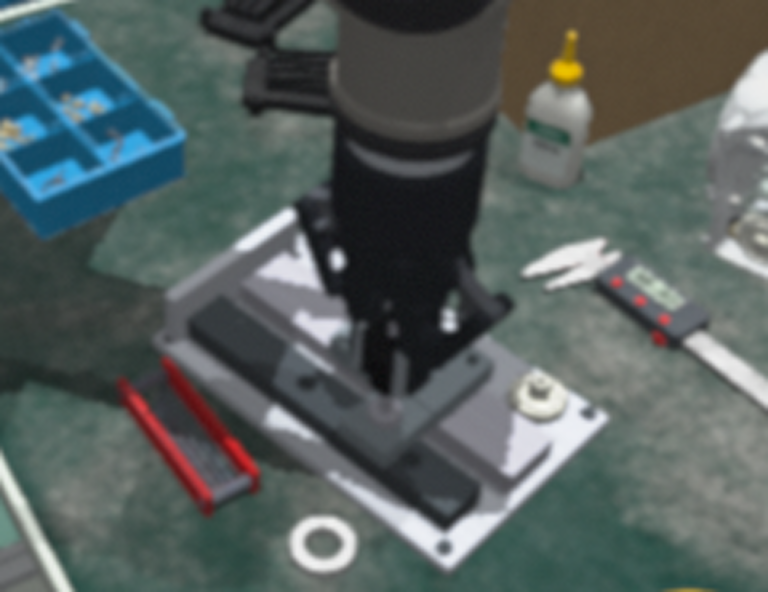

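The gripper holds the knob, the spring pull of 8.6 N confirms it is raised, and only hole 3 shows ahead of the ear. Now slide.

Emit:
step_hand:
  deltas: [0, 0.015, 0, 0, 0, 0.03, 0, 0, 0, 0.045, 0, 0, 0, 0.056, 0, 0, 0, 0.056, 0, 0]

```text
t: 4.75
ee_pos: [0.5097, -0.3483, 0.1065]
ee_rot: [-0.0, -0.145, 0.989, 0.001]
force: [5.1, 2.7, -9.1]
grip_width: 0.238
gripper_force: 40.0
```

Emit:
step_hand:
  deltas: [0, 0, 0, 0, 0, 0, 0, 0]

```text
t: 4.92
ee_pos: [0.5101, -0.3496, 0.1064]
ee_rot: [-0.0, -0.145, 0.989, 0.001]
force: [5.1, 2.4, -8.9]
grip_width: 0.239
gripper_force: 40.0
```

Run:
```python
from h import *
t,R=tool(); print(loc(t))
```

```text
[-0.02774096  0.01549249]
```

Emit:
step_hand:
  deltas: [0, 0, 0.005, 0, 0, 0, 0.01, 0, 0, 0, 0.015, 0, 0, 0, 0.018, 0, 0, 0, 0.018, 0]

```text
t: 5.33
ee_pos: [0.5101, -0.3496, 0.0886]
ee_rot: [-0.0, -0.145, 0.989, 0.001]
force: [3.3, 5.9, -2.8]
grip_width: 0.241
gripper_force: 40.5
```

Emit:
step_hand:
  deltas: [0, 0, 0, 0, 0, 0, 0, 0, 0, 0, 0, 0, 0, 0, 0, 0]
  jaw: 0.6

```text
t: 5.67
ee_pos: [0.5099, -0.3514, 0.0892]
ee_rot: [0.0, -0.144, 0.99, -0.0]
force: [0.2, -0.4, 0.9]
grip_width: 0.599
gripper_force: 0.0
```

Emit:
step_hand:
  deltas: [0, 0, -0.04, 0, 0, 0, -0.08, 0, 0, 0, -0.12, 0, 0, 0, -0.15, 0, 0, 0, -0.15, 0]

```text
t: 6.08
ee_pos: [0.5119, -0.353, 0.247]
ee_rot: [0.004, -0.144, 0.989, -0.005]
force: [0.8, -0.7, 0.1]
grip_width: 0.598
gripper_force: 0.0
```

Run:
```python
from h import *
import json
print(tool()[0]); c=r.calibration('wrist')
im,d=snap('wrist','w1.png'); json.dump({k:np.array(v).tolist() for k,v in c.items()},open('pics/w1.json','w'))
P,uv,ok=cloud(d,c,(250,470,100,300)); L=loc(P); z=P[:,2]
for nm,m in (('knob',(z>.07)&(np.abs(L[:,0]+.028)<.017)),('wing',(z>.072)&(z<.086)&(L[:,0]>-.007)&(L[:,0]<.05)&(abs(L[:,1]-.06)<.03))):
    m&=ok&(L[:,1]>-.02)&(L[:,1]<.1)
    print(nm,m.sum(),P[m].mean(0).round(4),L[m].mean(0).round(4),L[m].min(0).round(4),L[m].max(0).round(4),'z',np.percentile(z[m],[5,50,95]),uv[m].mean(0))
w,V=np.linalg.eigh(np.cov(L[m].T)); print('dir',np.arctan2(V[1,1],V[0,1])%np.pi)
cv2.imwrite('pics/w1c.png',cv2.resize(im[100:300,220:470,::-1],None,fx=3,fy=3,interpolation=cv2.INTER_CUBIC))
```

```text
[ 0.51194496 -0.3530026   0.24696503]
knob 4137 [ 0.5008 -0.3396  0.2349] [-0.0338  0.0277] [-0.0413 -0.02  ] [-0.0154  0.0664] z [0.0844584  0.25027341 0.27497655] [358.88421562 266.07517525]
wing 436 [ 0.5442 -0.2936  0.0787] [0.0209 0.0594] [0.0018 0.0474] [0.0427 0.0722] z [0.0733064  0.07928953 0.08093023] [364.38073394 230.02293578]
dir 2.7007336842593945
```

View pics/w1c.png

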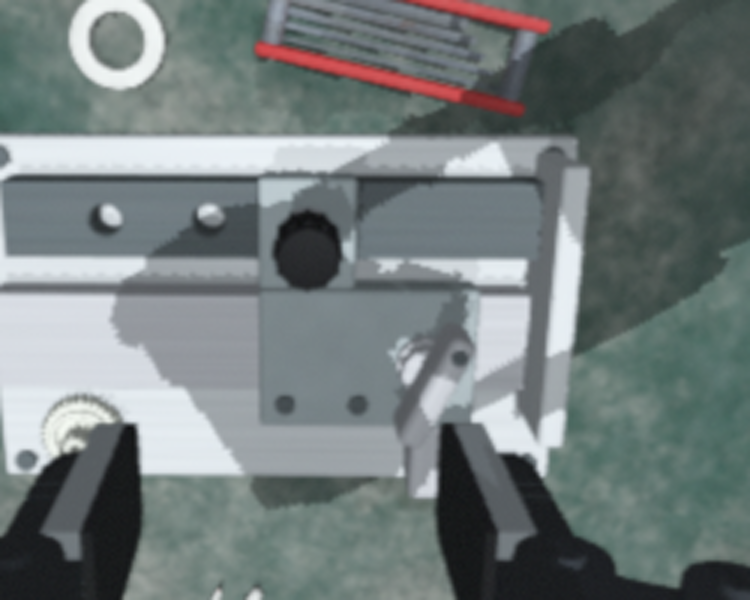

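The pin is in hole 3: the knob top is at 85 mm and both other holes are uncovered to the left. The wing bar is at crop (437,385) with the pip at (460,357), at a screw angle of about 2.70 rad.

Emit:
step_hand:
  deltas: [0, 0, 0, 0, 0, 0, 0, 0]

```text
t: 6.3
ee_pos: [0.5094, -0.3505, 0.2374]
ee_rot: [-0.001, -0.144, 0.99, 0.001]
force: [0.9, 0.6, -0.0]
grip_width: 0.599
gripper_force: 0.0
```

Run:
```python
from h import *
p=Ro@np.array([.0213,.0598])+oo; print(p, to([*p,.14]), to([*p,.08]), tool())
```

```text
[ 0.54438529 -0.29310491] [-0.0501  0.0448  0.0974] [-0.0502  0.0447  0.1574] (array([ 0.50937427, -0.35054471,  0.23742114]), array([[-0.95825414, -0.28591117, -0.00195309],
       [-0.28591436,  0.95825382,  0.00161051],
       [ 0.00141109,  0.0021017 , -0.9999968 ]]))
```

Emit:
step_hand:
  deltas: [-0.015, 0.015, 0.02, 0.11, -0.03, 0.03, 0.04, 0.22, -0.05, 0.045, 0.06, 0.33, -0.05, 0.045, 0.08, 0.44, -0.05, 0.045, 0.097, 0.44]

```text
t: 6.72
ee_pos: [0.5446, -0.2913, 0.1384]
ee_rot: [-0.002, 0.077, 0.997, 0.001]
force: [-0.2, -0.4, -0.7]
grip_width: 0.601
gripper_force: 0.0
```

Emit:
step_hand:
  deltas: [0, 0, 0, 0, 0, 0, 0, 0, 0, 0, 0, 0]

```text
t: 6.97
ee_pos: [0.5451, -0.2938, 0.142]
ee_rot: [0.0, 0.075, 0.997, 0.0]
force: [-0.1, -0.2, -0.1]
grip_width: 0.599
gripper_force: 0.0
```

Run:
```python
from h import *
p=Ro@np.array([.0213,.0598])+oo; t,R=tool(); print(to([*p,.14]), to([*p,.08]), t, (np.arctan2(R[1,1],R[0,1])-yaw), r.state()['q'])
im,d=snap('wrist','w2.png')
c=r.calibration('wrist')
P,uv,ok=cloud(d,c,(220,470,100,330)); L=loc(P); z=P[:,2]
m=ok&(z>.072)&(z<.086)&(np.hypot(L[:,0]-.0213,L[:,1]-.06)<.026)
w,V=np.linalg.eigh(np.cov(L[m].T)); print(m.sum(),L[m].mean(0),L[m].min(0),L[m].max(0),'dir',np.arctan2(V[1,1],V[0,1])%np.pi)
cv2.imwrite('pics/w2c.png',cv2.resize(im[100:400,160:500,::-1],None,fx=2,fy=2))
```

```text
[0.0008 0.0006 0.002 ] [0.0008 0.0006 0.062 ] [ 0.54510717 -0.29377988  0.14200852] 1.1307640075207253 [-6.18011994e-01  6.15215948e-01  1.40183907e+00  1.47417922e-05
  1.12454147e+00 -2.03918236e+00]
940 [0.02088922 0.06078861] [0.00197715 0.04739536] [0.04310071 0.07238618] dir 2.697796141947329
```

View pics/w2c.png

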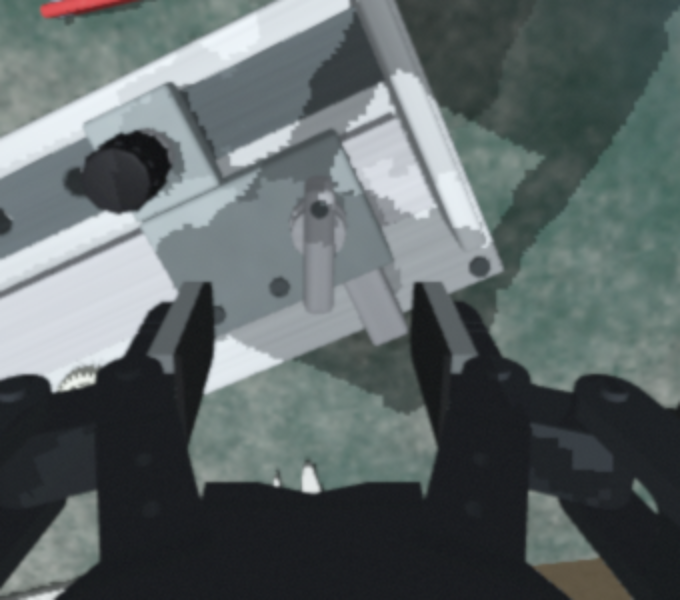

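The bar is vertical and centred between the pads at (320,250) in the crop. Descend and grip.

Emit:
step_hand:
  deltas: [0.001, 0.0005, 0.02, 0, 0.001, 0.0005, 0.04, 0, 0.001, 0.0005, 0.061, 0, 0.001, 0.0005, 0.061, 0, 0.001, 0.0005, 0.061, 0]

```text
t: 7.43
ee_pos: [0.544, -0.293, 0.0811]
ee_rot: [-0.0, 0.075, 0.997, 0.0]
force: [0.0, -0.8, 0.4]
grip_width: 0.599
gripper_force: 0.0
```

Emit:
step_hand:
  deltas: [0, 0, 0, 0, 0, 0, 0, 0, 0, 0, 0, 0, 0, 0, 0, 0, 0, 0, 0, 0]
  jaw: 0.0
  grip_force: 40

```text
t: 7.85
ee_pos: [0.5452, -0.292, 0.0829]
ee_rot: [0.001, 0.075, 0.997, 0.0]
force: [0.4, 6.0, 5.4]
grip_width: 0.195
gripper_force: 38.9
```

Emit:
step_hand:
  deltas: [0, 0, 0, 0, 0, 0, 0, 0, 0, 0, 0, 0, 0, 0, 0, 0]

```text
t: 8.18
ee_pos: [0.5452, -0.292, 0.0829]
ee_rot: [0.001, 0.075, 0.997, 0.0]
force: [0.1, 4.9, 4.7]
grip_width: 0.193
gripper_force: 38.9
```

Run:
```python
from h import *
t,R=tool(); print(loc(t), np.arctan2(R[1,1],R[0,1])-yaw, r.state()['moment'])
```

```text
[0.02241522 0.06058326] 1.130684933602018 [ 0.85792805 -0.11891625 -0.05670846]
```

The opening reads about 17 mm against a 10 mm bar, so the fingertips are probably clasping the round collar. I'll open, rise 9 mm and regrip.

Emit:
step_hand:
  deltas: [0, 0, 0, 0, 0, 0, 0, 0, 0, 0, 0, 0]
  jaw: 0.5

```text
t: 8.43
ee_pos: [0.5443, -0.2931, 0.0813]
ee_rot: [0.0, 0.075, 0.997, -0.0]
force: [-0.3, 0.9, 0.2]
grip_width: 0.495
gripper_force: 0.0
```

Emit:
step_hand:
  deltas: [0, 0, -0.005, 0, 0, 0, -0.009, 0, 0, 0, -0.009, 0]

```text
t: 8.68
ee_pos: [0.5447, -0.2933, 0.091]
ee_rot: [0.001, 0.075, 0.997, -0.0]
force: [0.6, -0.7, -0.3]
grip_width: 0.5
gripper_force: 0.0
```

Emit:
step_hand:
  deltas: [0, 0, 0, 0, 0, 0, 0, 0, 0, 0, 0, 0, 0, 0, 0, 0, 0, 0, 0, 0]
  jaw: 0.0
  grip_force: 40

```text
t: 9.1
ee_pos: [0.5442, -0.2919, 0.0898]
ee_rot: [-0.0, 0.075, 0.997, 0.001]
force: [-0.1, 5.9, 3.3]
grip_width: 0.104
gripper_force: 42.6
```

Emit:
step_hand:
  deltas: [0, 0, 0, 0, 0, 0, 0, 0, 0, 0, 0, 0]

```text
t: 9.35
ee_pos: [0.5442, -0.2919, 0.0898]
ee_rot: [-0.0, 0.075, 0.997, 0.001]
force: [0.4, 5.2, 3.1]
grip_width: 0.105
gripper_force: 42.7
```

Run:
```python
from h import *
t,R=tool(); print(loc(t), np.arctan2(R[1,1],R[0,1])-yaw, r.state()['moment'])
```

```text
[0.02150077 0.0610284 ] 1.1307740413548661 [ 0.89102457 -0.06059408 -0.06465934]
```

Rotate positive turn 2.70 total. .12/row. 5 rows = 0.6 per call. 4 calls = 2.4, then check.

Create st.py:
```python
from h import *
s=r.state(); t,R=tool(); a=np.arctan2(R[1,1],R[0,1])-yaw+np.pi/2
print('theta',round((a+.5)%(np.pi*2)-.5,3),round((a+.5)%np.pi-.5,3),'M',s['moment'].round(2),'loc',loc(t).round(4),'q6',s['q'][5])
```

```text
(no output)
```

Emit:
step_hand:
  deltas: [0, 0.0013, 0, 0.12, 0, 0.0013, 0, 0.24, 0, 0.0013, 0, 0.36, 0, 0.0013, 0, 0.48, 0, 0.0013, 0, 0.6]

```text
t: 9.77
ee_pos: [0.5445, -0.291, 0.0898]
ee_rot: [0.0, 0.369, 0.93, 0.0]
force: [1.0, 4.1, 2.3]
grip_width: 0.104
gripper_force: 42.6
```

```bash
python3 st.py
```

```text
theta 2.096 2.096 M [ 0.69 -0.15  0.06] loc [0.022  0.0618] q6 -1.431009600664068
```

Emit:
step_hand:
  deltas: [0, 0, 0, 0.12, 0, 0, 0, 0.24, 0, 0, 0, 0.36, 0, 0, 0, 0.48, 0, 0, 0, 0.6]

```text
t: 10.18
ee_pos: [0.5451, -0.2906, 0.0899]
ee_rot: [0.0, 0.627, 0.779, 0.001]
force: [4.7, 5.2, 1.8]
grip_width: 0.105
gripper_force: 42.4
```

```bash
python3 st.py
```

```text
theta 1.496 1.496 M [ 0.93 -0.54  0.09] loc [0.0227 0.062 ] q6 -0.8309822738513819
```

Emit:
step_hand:
  deltas: [0, 0, 0, 0.12, 0, 0, 0, 0.24, 0, 0, 0, 0.36, 0, 0, 0, 0.48, 0, 0, 0, 0.6]

```text
t: 10.6
ee_pos: [0.5458, -0.2907, 0.0899]
ee_rot: [0.001, 0.829, 0.559, 0.001]
force: [7.1, 5.4, 0.0]
grip_width: 0.102
gripper_force: 42.2
```

```bash
python3 st.py
```

```text
theta 0.896 0.896 M [ 0.87 -0.99  0.08] loc [0.0234 0.0617] q6 -0.23095878492449104
```

Emit:
step_hand:
  deltas: [0, 0, 0, 0.12, 0, 0, 0, 0.24, 0, 0, 0, 0.36, 0, 0, 0, 0.48, 0, 0, 0, 0.6]

```text
t: 11.02
ee_pos: [0.5464, -0.2911, 0.0899]
ee_rot: [0.001, 0.957, 0.289, 0.002]
force: [8.9, 3.0, -1.1]
grip_width: 0.1
gripper_force: 41.9
```

```bash
python3 st.py
```

```text
theta 0.296 0.296 M [ 0.7  -1.34  0.08] loc [0.0238 0.0611] q6 0.3690374715614297
```

Emit:
step_hand:
  deltas: [0, 0, 0, 0.07, 0, 0, 0, 0.14, 0, 0, 0, 0.21, 0, 0, 0, 0.25, 0, 0, 0, 0.25]

```text
t: 11.43
ee_pos: [0.5465, -0.2913, 0.0899]
ee_rot: [0.001, 0.986, 0.169, 0.002]
force: [9.5, 2.8, -2.0]
grip_width: 0.103
gripper_force: 41.9
```

```bash
python3 st.py
```

```text
theta 0.049 0.049 M [ 0.57 -1.38 -0.05] loc [0.0239 0.0609] q6 0.6155252825489325
```

Emit:
step_hand:
  deltas: [0, 0, 0, 0.04, 0, 0, 0, 0.08, 0, 0, 0, 0.08]

```text
t: 11.68
ee_pos: [0.5466, -0.2914, 0.0899]
ee_rot: [0.001, 0.991, 0.13, 0.002]
force: [9.0, 2.8, -2.0]
grip_width: 0.103
gripper_force: 44.1
```

```bash
python3 st.py
```

```text
theta -0.029 -0.029 M [ 0.49 -1.43  0.67] loc [0.0239 0.0608] q6 0.694244352467652
```

Emit:
step_hand:
  deltas: [0, 0, 0, 0.04, 0, 0, 0, 0.08, 0, 0, 0, 0.08]

```text
t: 11.93
ee_pos: [0.5466, -0.2914, 0.09]
ee_rot: [0.001, 0.996, 0.092, 0.002]
force: [8.4, 2.5, -2.2]
grip_width: 0.105
gripper_force: 72.2
```

```bash
python3 st.py
```

```text
theta -0.107 -0.107 M [ 0.53 -1.42  1.54] loc [0.0239 0.0608] q6 0.7727241543892922
```

Bottomed: the moment rose from 0.08 to 1.5 N m. Now back off a quarter turn.

Emit:
step_hand:
  deltas: [0, 0, 0, 0, 0, 0, 0, 0]

```text
t: 12.1
ee_pos: [0.5466, -0.2914, 0.09]
ee_rot: [0.001, 0.996, 0.093, 0.002]
force: [9.1, 2.8, -2.6]
grip_width: 0.103
gripper_force: 71.4
```

Emit:
step_hand:
  deltas: [0, 0, 0, -0.12, 0, 0, 0, -0.24, 0, 0, 0, -0.36, 0, 0, 0, -0.48, 0, 0, 0, -0.6]

```text
t: 12.52
ee_pos: [0.5462, -0.2909, 0.0899]
ee_rot: [0.001, 0.923, 0.384, 0.002]
force: [7.6, 5.4, 0.1]
grip_width: 0.101
gripper_force: 42.1
```

Emit:
step_hand:
  deltas: [0, 0, 0, -0.12, 0, 0, 0, -0.24, 0, 0, 0, -0.36, 0, 0, 0, -0.48, 0, 0, 0, -0.6]

```text
t: 12.93
ee_pos: [0.5456, -0.2906, 0.0899]
ee_rot: [0.0, 0.769, 0.64, 0.001]
force: [4.9, 5.2, 2.1]
grip_width: 0.099
gripper_force: 42.3
```

Emit:
step_hand:
  deltas: [0, 0, 0, -0.12, 0, 0, 0, -0.24, 0, 0, 0, -0.36, 0, 0, 0, -0.48, 0, 0, 0, -0.52]

```text
t: 13.35
ee_pos: [0.545, -0.2906, 0.0899]
ee_rot: [0.0, 0.578, 0.816, 0.001]
force: [2.6, 4.9, 2.3]
grip_width: 0.103
gripper_force: 42.5
```

Emit:
step_hand:
  deltas: [0, 0, 0, 0, 0, 0, 0, 0]

```text
t: 13.52
ee_pos: [0.545, -0.2907, 0.0899]
ee_rot: [0.0, 0.581, 0.814, 0.001]
force: [2.6, 4.4, 2.9]
grip_width: 0.102
gripper_force: 42.5
```

```bash
python3 st.py
```

```text
theta 1.612 1.612 M [ 0.9  -0.43  0.03] loc [0.0226 0.0619] q6 -0.9470539206931257
```

Emit:
step_hand:
  deltas: [0, 0, 0, 0, 0, 0, 0, 0, 0, 0, 0, 0, 0, 0, 0, 0]
  jaw: 0.6

```text
t: 13.85
ee_pos: [0.5442, -0.2918, 0.0896]
ee_rot: [-0.0, 0.581, 0.814, -0.0]
force: [-0.2, 0.1, -0.7]
grip_width: 0.603
gripper_force: 0.0
```

Emit:
step_hand:
  deltas: [0, 0, -0.03, 0, 0, 0, -0.06, 0, 0, 0, -0.1, 0, 0, 0, -0.1, 0, 0, 0, -0.1, 0]

```text
t: 14.27
ee_pos: [0.5453, -0.2925, 0.1926]
ee_rot: [0.003, 0.581, 0.814, -0.0]
force: [0.3, -0.4, 0.0]
grip_width: 0.598
gripper_force: 0.0
```

```bash
python3 st.py
```

Run:
```python
from h import *
im,d=snap('wrist','w3.png'); c=r.calibration('wrist')
P,uv,ok=cloud(d,c,(150,500,50,330)); L=loc(P); z=P[:,2]
m=ok&(z>.072)&(z<.086)&(np.hypot(L[:,0]-.0213,L[:,1]-.06)<.027)
w,V=np.linalg.eigh(np.cov(L[m].T)); print(m.sum(),L[m].mean(0),'dir',np.arctan2(V[1,1],V[0,1])%np.pi)
k=ok&(z>.07)&(z<.12)&(np.hypot(L[:,0]+.028,L[:,1]-.015)<.02); print('knob',k.sum(),L[k].mean(0),np.percentile(z[k],[50,95]))
cv2.imwrite('pics/w3c.png',cv2.resize(im[:,:,::-1],None,fx=1.25,fy=1.25))
```

```text
theta 1.611 1.611 M [0.02 0.06 0.  ] loc [0.0224 0.0601] q6 -0.9467073263719981
611 [0.02122425 0.06285162] dir 1.6111977880469541
knob 205 [-0.02854724  0.0237762 ] [0.077172   0.08277344]
```

View pics/w3c.png

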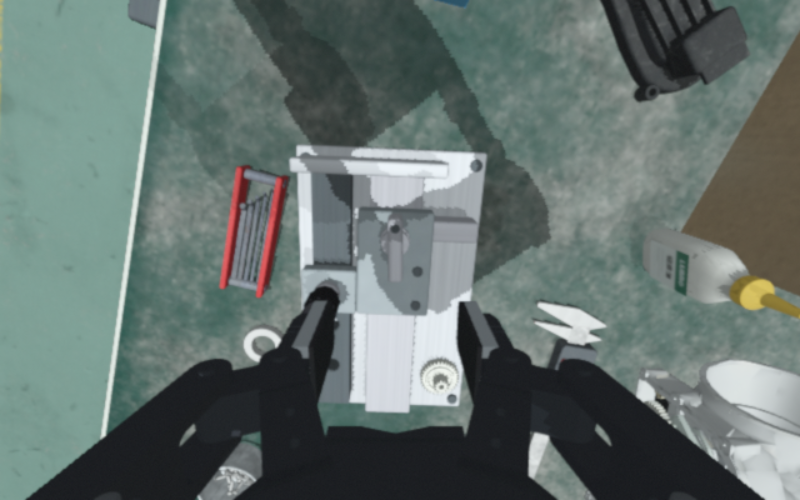

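The screw bar at (395,250) lies along the rail with its pip toward the end plate, at about 1.6 rad. The carriage is at the last hole, the knob (325,295) is partly hidden by a finger, and the bystanders haven't moved. The gripper is clear of everything, so I'm handing in.

```bash
python3 -c "
from rig import r
print(r.finish_job())"
```

```text
the job is handed in; nothing more can be done
None
```

The job is handed in (verdict not shown): the pin is down in the last hole, and the thumbscrew was bottomed, then backed off to about 1.6 rad, roughly a quarter turn; the gripper is clear and no bystander appeared to have moved.

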